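# Reset the tripped switch of the mosaic bench's tile grinder

### The arm

A 7-joint arm with a two-finger parallel gripper is mounted at the origin on the work surface. World frame = base frame: x ahead of the robot, y to its left, z up, the work surface at z = 0. Lengths are in m, angles in rad, forces in N, time in s.
With the tool pointing down it reaches from about 0.4 to 0.85 m from the base axis. Payload 4.5 kg.
Tool frame: the origin (TCP) lies midway between the tips of the shut fingers; the grasp point (between the pads) lies 19 mm behind it; z points along the fingers, y is the direction in which the jaws open and shut (so a half turn about z gives the same grasp; the last joint's range is limited). The gripper opens to 88 mm and grips with 3 to 60 N. Pads are 18 mm wide; open, the fingers measure 123 mm over their backs; the gripper's body (75 mm by 187 mm) begins 45 mm behind the grasp point.
Start: joints at [-1.117, 0.689, -0.195, 1.565, 0.157, 0.902, -0.215], TCP at [0.255, 0.571, 0.239] pointing down, gripper open.
Joint ranges: [-3.01, 3.01], [-0.46, 2.08], [-1.47, 1.51], [0.13, 2.56], [-1, 4.14], [0.04, 2.09], [-2.66, 2.66]. Speed limits (rad/s): [2.57, 2.57, 3.14, 3.14, 3.14, 3.14, 3.14].

### API

Orientations are given as a unit quaternion [x, y, z, w].
In Python, from plant import r gives the robot as it stands. The module is installed in compiled form; this text tells all that it offers.
- The arm moves only by the tool carry_out, never from a script. Its argument "commands" is a list of rows, each a list of 6 numbers: the shift along the tool's x, y, z in m, then the turn, a rotation vector about the tool's x, y, z in degrees. In form: [[dx, dy, dz, wx, wy, wz], ...]. A call has 1 to 12 rows; each row is the pose to reach, as a shift and turn from the pose commanded when the call began, along the tool's axes at that moment; what a row does not reach only later rows make up. A row lasts 1/10 s, in which the tool goes at most 50 mm and 8.59 degrees, less where a joint would pass 70% of its speed; a pose out of reach is approached as far as the arm can. A call with a gripper value outside its range is refused whole. "fingers" is the closure in counts, from 0 (fully open) to 255 (shut), set as the call begins (left out, the last holds). The fingers move at their own pace and stop on an object; "grip_force" is the grip in N (left out, the last holds). Time passes only in rows, so rows that repeat a pose let the fingers close. It gives the time, the measured TCP pose, the force and the opening at its end, in the units of the state.
- r.get_state(): the state, without advancing time (a new reading comes with each control period).
- r.snapshot(name): name is "scene" or "top"; returns a dict with "img" (384x512x3 uint8, blue, green, red), "intrinsics" (3x3 intrinsics, pixels), "extrinsics" (4x4, takes a point from camera to world coordinates). Camera axes: x right, y down, z forward; pixel columns grow to the right and rows downward; lengths in m; the calibration is good to about 2 mm. A picture is of the moment at which its call begins. There is no depth.
- r.finish_job(): hands the job in, once; it reports no verdict.
Trained networks look in a picture, given as the dict that the camera call returned (one of the last four; its "shot" number tells which), for a name from the list of things; names that differ only in an ending like _2 or _b are one class to them, and where a whole thing is asked for, a point or a joint stands for the part that bears it (a point fixed in the world has none). Each returns a list of dicts, best first, with "p" (0 to 1); they miss things now and then, are a little off and sometimes report something else, mostly with a low value. They report only what shows in the picture. A call takes as long as a camera call. They do not tell look-alikes from the thing itself.
- r.spot_in(picture, label): "xyz" ([x, y, z] in m, in world coordinates, good to about 4 mm: the middle of the surface that is visible of it).
- r.spot_point(picture, label): "xyz" ([x, y, z] in m, in world coordinates, good to about 4 mm: a listed point, or the origin of a listed thing).
The state is a dict: "clock": time; "q": joint angles; "qd": joint speeds; "joint_torque": joint torques, N m; "tool_pos": TCP position; "eef_rot": TCP orientation; "contact_force": force on the tool from outside, world axes, zero at the start; "moment": the same for the moment, N m; "opening": opening from 0.0 (shut) to 1.0 (fully open).
Only numpy, scipy, OpenCV 4.12 (cv2) and the standard library are available. Lean on these libraries where they do the work, as an engineer would, in place of code of your own. Each camera call takes 0.05 s, during which the arm holds its last target.

### The job

The tile grinder's switch, the box with the red-handled lever, has tripped and its lever hangs half-way. Reset it: push the lever fully off (towards the red dot) and then firmly past the off stop, against its spring, until the latch resets, hold it there for about half a second, then throw it fully on (towards the green bar) to its stop and leave it there. Work by feel and do not force it: the switch must never be pushed with more than 25 N; do not disturb the switch with the blue handle, the jar or the mug.

Things in the scene. Friction and masses are not known exactly. Their poses are not given: they have to be found in the camera images.
- switch: Grey switch box with a red-handled lever, screwed to the bench, 150 (x) by 90 (y) by 60 mm high; origin at the centre of its underside, z up. Its own -x end is OFF, +x end is ON. A black hood of 50 by 22 mm stands to 82 mm above the bench, centred 33 mm to the +y side; the window in it shows a flag, red (open) or green (on).
- lever_pivot (a point): Pivot of the red lever, 55 mm above the bench straight above the box's origin; the lever swings in the box's x-z plane. It moves with light friction (1 to 2 N at the bar) and stays where left. Wear shifts its whole swing (off stop, spring, contacts and on stop together) by up to 0.25 rad (19 mm at the bar) either way, unseen: the ends must be felt.
- lever_bar (a point): Centre of the red round cross-bar at the end of the lever: 18 mm in diameter, 32 mm long along the box's y, on a 10 mm steel rod, 75 mm from the pivot (130 mm above the bench when upright). At the start it hangs between the stops, from 0.53 rad towards OFF to 0.35 rad towards ON. Get the lean from its position against the pivot.
- off_mark (a point): Red dot on top of the box at the OFF end. The lever meets the off stop at a lean of about 0.4 rad from upright to this side. Past it a spring resists: 5 to 6 N to start, 8 to 12 N where the latch resets (about 0.1 rad or 8 mm past the stop), 11 to 16 N where it bottoms hard (pushed at the bar, square to the lever and following its arc; more if pushed lower, or level so that the bar rubs along the finger). Let go, it springs back to the off stop.
- on_mark (a point): Green bar on top of the box at the ON end. At a lean of about 0.2 rad from upright to this side the lever begins to drag the contacts, with 4 to 6 N, and meets a hard stop near 0.55 rad, where the force climbs at once. It stays there when let go.
- latch (a joint): Reset latch inside the tripped switch (rad): 0 at rest, grows to 0.18 at most as the lever is pushed past the off stop against the spring; the switch is reset once it has been kept above 0.10. Springs back to 0 when the lever is let go.
- contacts (a joint): Main contacts of the tripped switch (rad), and its flag: 0 open (red), 0.35 at the hard stop (green); fully on means above 0.31. They stay where they are left.
- other_switch: A second grey switch box of the same size and form, with a blue-handled lever, already on; origin at the centre of its underside. To be left alone.
- other_bar (a point): Centre of the blue cross-bar (18 mm diameter, 32 mm long) of the other switch's lever, 75 mm from a pivot 55 mm above the bench; it leans to its +x side. To be left alone.
- jar_center (a point): Centre, half-way up, of a loose amber jar with a black lid, 66 mm in diameter, 60 mm high, on the bench on the robot's side of the switches.
- mug_center (a point): Centre, half-way up, of a loose blue mug, 76 mm in diameter, 90 mm high, with a side handle, on the bench beyond the switches.
Mind the look-alikes: they are no part of the job. What is shaped like the switch but orange is not meant.

How it is judged:
On the way, in this order (a step that is already met when the one before it is completed fails the run):
1. the lever is pushed past its off stop until the latch resets (latch above 0.10 rad) and kept there for 0.25 s, with the contacts open (value of joint latch above 0.1 rad and value of joint contacts below 0.05 rad), for 0.25 s.
2. the lever is then thrown fully on (contacts above 0.31 rad) (value of joint contacts above 0.31 rad), for 0.2 s.
At the end, for the whole second after the job is handed in: The red lever is fully on: contacts above 0.31 rad, latch back at rest (below 0.03 rad), nothing touching the switch; the blue lever within 8 mm, and the jar and the mug within 20 mm, of where they started (value of joint contacts above 0.31 rad and value of joint latch below 0.03 rad and contact force between switch and anything else below 0.5 N and distance of other_bar from where it was at the start of the episode below 0.008 m and distance of each of jar_center, mug_center from where it was at the start of the episode below 0.02 m).
It fails at once if the tripped switch or its lever is pushed with more than 25 N (contact force between switch and anything else above 25 N).
It fails at once if the other switch's lever is moved more than 8 mm (distance of other_bar from where it was at the start of the episode above 0.008 m).
It fails at once if the jar or the mug is moved more than 20 mm (distance of any of jar_center, mug_center from where it was at the start of the episode above 0.02 m).
It also fails if it takes over 54 s, if anything falls off the work surface, if the arm or the gripper's body presses on something with over 40 N, if the wrist force passes 120 N, or if a joint passes its speed limit or range.

## Working session

There is one attempt and no reset: what is moved stays moved. The work goes in short steps, Python scripts to look and compute and a tool call to move; the robot and the scene stay as the last step left them, time stands still between calls to the robot, and variables do not carry over. Pictures are saved under pics/ and viewed, and the job is handed in when it is done.

Besides the shell and the picture viewer there is one more tool, called after "Emit:" as name([rows], argument=value, ...), one row to a line, values as JSON. carry_out: Moves the arm, as the interface text tells. Its arguments: {"type":"object","properties":{"commands":{"type":"array","items":{"type":"array","items":{"type":"number"}}},"fingers":{"type":"number"},"grip_force":{"type":"number"}},"required":["commands"]}

```bash
mkdir -p pics
cat > h.py <<'E'
import numpy as np,cv2
from plant import r
from scipy.spatial.transform import Rotation as R
def proj(s,p):
    T=np.linalg.inv(s["extrinsics"]);c=T[:3,:3]@np.array(p)+T[:3,3];k=s["intrinsics"]@c;return k[:2]/k[2]
E
python3 - <<'E'
from h import *
s=r.get_state();print(s)
for n in("scene","top"):
    p=r.snapshot(n);cv2.imwrite(f"pics/{n}0.png",p["img"])
    print(n,p["intrinsics"].tolist(),np.round(p["extrinsics"],3).tolist())
    for l in("switch","lever_pivot","lever_bar","off_mark","on_mark","other_switch","other_bar","jar_center","mug_center"):
        for d in r.spot_point(p,l)[:3]:
            print(l,round(d["p"],2),np.round(d["xyz"],4),proj(p,d["xyz"]).round())
E
```

```text
{'clock': 0.0, 'q': array([-1.1171791 ,  0.68997738, -0.1945033 ,  1.566313  ,  0.15733428,
        0.90249753, -0.21513758]), 'qd': array([-0.00049297,  0.00118561,  0.00029734, -0.00103149, -0.00011943,
        0.00033938, -0.00091198]), 'joint_torque': array([ 8.05961122e-05, -5.27566373e+01, -1.26691192e+00, -1.53425556e+01,
       -5.25793014e-02,  6.59059049e-03,  1.74836568e-04]), 'tool_pos': array([0.25455334, 0.57013985, 0.23792215]), 'eef_rot': array([ 2.08343038e-01,  9.78055401e-01, -8.94137354e-04, -1.06950749e-04]), 'contact_force': array([-0.01422804, -0.2702433 ,  0.20073896]), 'moment': array([ 0.00479398, -0.03956616,  0.02772201]), 'opening': 1.0022763913805268}
scene [[492.45175205001493, 0.0, 260.57285134957357], [0.0, 492.45175205001493, 201.66617275954388], [0.0, 0.0, 1.0]] [[-0.45, 0.65, -0.613, 1.165], [0.893, 0.34, -0.295, 0.267], [0.017, -0.68, -0.733, 0.798], [0.0, 0.0, 0.0, 1.0]]
switch 0.66 [ 8.14e-01 -1.52e-01 -7.00e-04] [138. 294.]
lever_pivot 0.85 [ 0.809  -0.1502  0.0547] [136. 275.]
lever_pivot 0.66 [0.5182 0.1513 0.0519] [349. 226.]
lever_pivot 0.4
[... 1086 characters left out ...]
022  0.0289] [257. 280.]
lever_pivot 0.69 [ 0.8061 -0.1482  0.0589] [332.  88.]
lever_pivot 0.64 [0.5154 0.1495 0.0564] [183. 222.]
lever_pivot 0.16 [0.5054 0.1468 0.1305] [177. 225.]
lever_bar 0.62 [ 0.787  -0.1653  0.1223] [346.  85.]
lever_bar 0.43 [0.5057 0.1455 0.1318] [178. 224.]
off_mark 0.84 [0.458  0.126  0.0602] [193. 251.]
off_mark 0.84 [ 0.758  -0.1805  0.0632] [348. 109.]
on_mark 0.92 [ 0.8653 -0.122   0.0612] [320.  60.]
on_mark 0.79 [0.574  0.1656 0.0603] [176. 193.]
other_switch 0.77 [ 0.5489 -0.1453  0.0013] [326. 212.]
other_bar 0.64 [ 0.5839 -0.1398  0.1163] [332. 188.]
jar_center 0.87 [ 0.4092 -0.0017  0.03  ] [257. 278.]
mug_center 0.95 [0.7214 0.0539 0.0443] [235. 126.]
```

View pics/scene0.png

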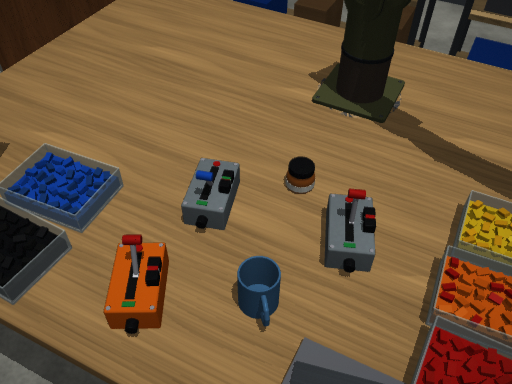

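View pics/top0.png

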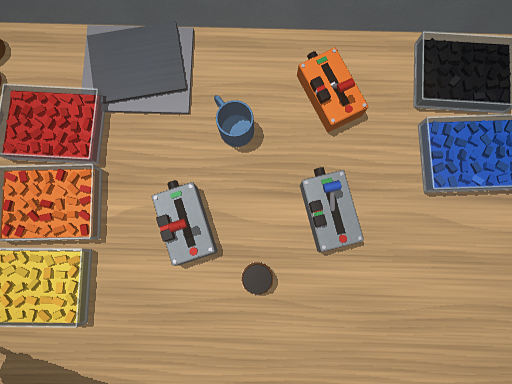

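Run:
```python
import cv2
a=cv2.imread("pics/scene0.png")
c=a[170:340,60:230]; d=a[140:310,280:450]
cv2.imwrite("pics/crop0.png",cv2.hconcat([cv2.resize(c,(400,400),interpolation=3),cv2.resize(d,(400,400),interpolation=3)]))
```

```text
(no output)
```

View pics/crop0.png

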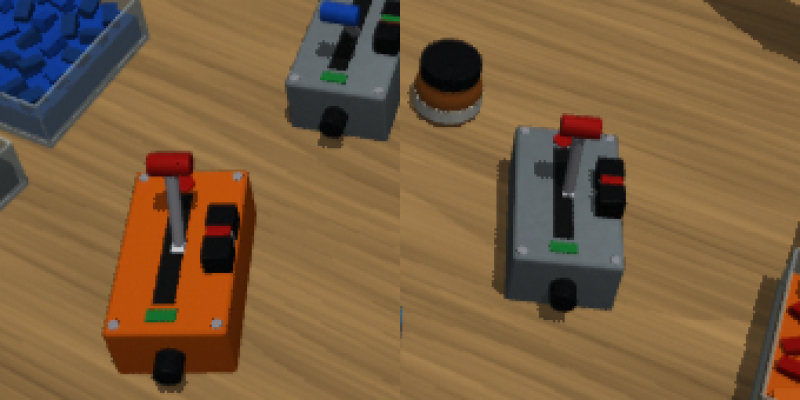

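Candidates for the red-handled switch:
- **Orange box, red bar:** scene (131,238), top (346,85). This is the look-alike.
- **Grey box, blue bar:** scene (205,175), top (332,188). This is the other switch.
- **Grey box, red bar:** scene (356,194), top (172,225). This is the target, and the crop shows grey body, red lever and red flag.

Next I'll refine the geometry by triangulation.

Run:
```python
from h import *
from scipy.optimize import least_squares
P={}
for n,roi in(("scene",(325,380,180,215)),("top",(155,195,205,240))):
    p=r.snapshot(n);h=cv2.cvtColor(p["img"],cv2.COLOR_BGR2HSV)
    m=((h[...,0]<8)|(h[...,0]>172))&(h[...,1]>150)&(h[...,2]>60)
    x0,x1,y0,y1=roi;k=np.zeros(m.shape,np.uint8);k[y0:y1,x0:x1]=m[y0:y1,x0:x1]
    nn,l,st,c=cv2.connectedComponentsWithStats(k)
    print(n,[(st[i].tolist(),c[i].round(1).tolist()) for i in range(1,nn) if st[i,4]>8])
    P[n]=p
    b=cv2.resize(p["img"][y0-20:y1+50,x0-20:x1+20],None,fx=6,fy=6,interpolation=2);cv2.imwrite(f"pics/c_{n}.png",b[:600,:800])
    for l in("switch","lever_pivot","lever_bar","off_mark","on_mark"):
        for d in r.spot_point(p,l)[:3]:
            if np.hypot(d["xyz"][0]-.51,d["xyz"][1]-.15)<.08:print(l,round(d["p"],2),np.round(d["xyz"],4))
    print([proj(p,q).round(1).tolist() for q in((.5155,.149,.055),(.5055,.1455,.130))])
```

```text
scene [([345, 189, 21, 14, 176], [355.3, 194.2])]
switch 0.83 [ 0.5158  0.1497 -0.0006]
switch 0.49 [0.5207 0.1512 0.0572]
lever_pivot 0.63 [0.5199 0.1514 0.0535]
lever_bar 0.82 [0.5066 0.1451 0.1293]
off_mark 0.92 [0.4598 0.1291 0.0594]
on_mark 0.7 [0.5703 0.171  0.0592]
[[348.5, 223.4], [354.4, 193.4]]
top [([160, 219, 27, 13, 198], [174.3, 225.5])]
switch 0.69 [0.5101 0.1556 0.0055]
switch 0.49 [0.4595 0.1262 0.0614]
lever_pivot 0.85 [0.5139 0.1484 0.0562]
lever_bar 0.6 [0.502  0.1464 0.1313]
lever_bar 0.32 [0.5169 0.1498 0.0573]
off_mark 0.89 [0.4577 0.1255 0.0644]
off_mark 0.69 [0.5167 0.1483 0.0558]
on_mark 0.65 [0.5752 0.1658 0.0624]
[[183.3, 222.2], [177.9, 224.6]]
```

View pics/c_top.png

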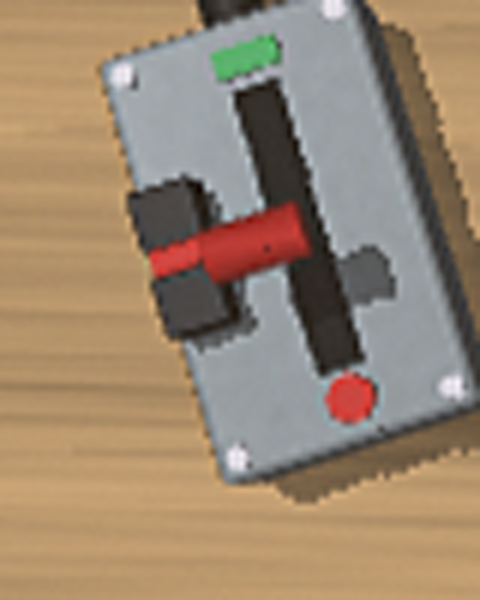

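Run:
```python
from h import *
S=r.snapshot("scene");T=r.snapshot("top")
def ray(s,uv):
    d=s["extrinsics"][:3,:3]@np.linalg.inv(s["intrinsics"])@np.array([*uv,1.]);return s["extrinsics"][:3,3],d/np.linalg.norm(d)
def tri(a,b):
    A=0;B=0;rs=[ray(S,a),ray(T,b)]
    for o,d in rs:
        M=np.eye(3)-np.outer(d,d);A=A+M;B=B+M@o
    x=np.linalg.solve(A,B);return x,[np.linalg.norm((np.eye(3)-np.outer(d,d))@(x-o)) for o,d in rs]
print(tri((355.3,194.2),(177.4,225.2)))
def atz(s,uv,z):
    o,d=ray(s,uv);return o+d*(z-o[2])/d[2]
off=atz(T,(193.4,251.2),.06);on=atz(T,(175.9,194.6),.06)
# scene marks
h=cv2.cvtColor(S["img"],cv2.COLOR_BGR2HSV);m=((h[...,0]>45)&(h[...,0]<80)&(h[...,1]>120)&(h[...,2]>60));m[:225]=0;m[260:]=0;m[:,:330]=0;m[:,370:]=0
ys,xs=np.nonzero(m);print("green scene",xs.mean(),ys.mean(),atz(S,(xs.mean(),ys.mean()),.06))
print(off,on,(off+on)/2,np.degrees(np.arctan2(*(on-off)[1::-1])))
st=r.get_state();print(st["contact_force"],st["clock"])
```

```text
(array([0.50440113, 0.14698904, 0.12763777]), [np.float64(0.00022497610540606638), np.float64(0.00022497610540604944)])
green scene 349.4230769230769 244.73076923076923 [0.56947681 0.16944628 0.06      ]
[0.45835095 0.12498953 0.06      ] [0.57045441 0.16620818 0.06      ] [0.51440268 0.14559886 0.06      ] 20.187667037203965
[-0.92356983  0.7864309  -0.53602402] 1.7
```

```bash
cat >> h.py <<'E'
YAW=np.radians(20.0); e=np.array([np.cos(YAW),np.sin(YAW),0]); PIV=np.array([.515,.148,.055])
def pose(lean,rad,tilt=None,off=0.):
    """lean>0 toward ON; TCP so that the tool axis passes the bar; rad = TCP distance from pivot; tilt of tool"""
    tilt=lean if tilt is None else tilt
    up=np.array([0,0,1.])
    p=PIV+.075*(np.sin(lean)*e+np.cos(lean)*up)
    a=np.sin(tilt)*e+np.cos(tilt)*up
    z=-a; y=np.cos(tilt)*e-np.sin(tilt)*up; x=np.cross(y,z)
    p=p-a*(.075-rad)+y*off
    return p,R.from_matrix(np.c_[x,y,z])
def row(p,Rt,p0,R0):
    return np.r_[R0.inv().apply(p-p0),np.degrees((R0.inv()*Rt).as_rotvec())]
def cur():
    s=r.get_state();return s["tool_pos"],R.from_quat(s["eef_rot"]),s
E
python3 - <<'E'
from h import *
p0,R0,s=cur()
p,Rt=pose(-.14,.165,0)
print(p,row(p,Rt,p0,R0).round(4).tolist())
E
```

```text
[0.50516543 0.14442051 0.2192662 ] [-0.4024, -0.2873, 0.0194, 0.0072, -0.0033, 45.951]
```

Emit:
carry_out([
  [-0.1,-0.072,0.0,0,0,10],
  [-0.4,-0.287,0.02,0,0,46],
  [-0.4,-0.287,0.02,0,0,46],
  [-0.4,-0.287,0.02,0,0,46],
  [-0.4,-0.287,0.02,0,0,46],
  [-0.4,-0.287,0.02,0,0,46],
  [-0.4,-0.287,0.02,0,0,46],
  [-0.4,-0.287,0.02,0,0,46],
  [-0.4,-0.287,0.02,0,0,46],
  [-0.4,-0.287,0.02,0,0,46],
  [-0.4,-0.287,0.02,0,0,46],
  [-0.4,-0.287,0.02,0,0,46],
], fingers=165, grip_force=10)

```text
clock: 2.9
tool_pos: [0.5034, 0.1448, 0.2187]
eef_rot: [0.575, 0.818, 0.0, -0.0]
contact_force: [-0.6, 1.1, 0.7]
opening: 0.356
```

Run:
```python
from h import *
p0,R0,s=cur();print(s["clock"],p0,s["contact_force"],s["opening"]*88,s["q"].round(3))
p,Rt=pose(-.14,.165,0)
print(p,row(p,Rt,p0,R0).round(4).tolist())
for n in("scene","top"):
    cv2.imwrite(f"pics/{n}1.png",r.snapshot(n)["img"])
```

```text
2.9 [0.50341848 0.14479944 0.21871112] [-0.63225792  1.12830598  0.73777998] 31.312923353639327 [-0.346  0.583 -0.035  1.897  0.031  0.662 -0.054]
[0.50516543 0.14442051 0.2192662 ] [-0.0009, 0.0015, -0.0006, 0.0101, -0.0135, -0.2078]
```

View pics/scene1.png

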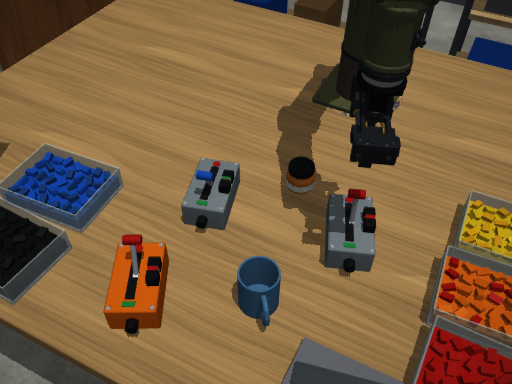

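Emit:
carry_out([
  [0,0,-0.03,-8,0,0],
  [0,0,-0.03,-16,0,0],
  [0,0,-0.03,-24,0,0],
  [0,0,-0.03,-32,0,0],
  [0,0,-0.03,-35,0,0],
  [0,0,-0.03,-35,0,0],
])

```text
clock: 3.6
tool_pos: [0.4765, 0.1347, 0.2325]
eef_rot: [0.562, 0.81, 0.131, 0.099]
contact_force: [-0.3, -0.3, 0.1]
opening: 0.356
```

Run:
```python
from h import *
p0,R0,s=cur();print(s["clock"],p0,s["contact_force"],s["opening"]*88,s["q"].round(3),R0.as_matrix().round(3).tolist())
```

```text
3.6 [0.47654301 0.13471842 0.23250529] [-0.30673583 -0.27978499  0.08456308] 31.284147816218542 [-0.259  0.45  -0.179  2.26   0.776  0.153 -0.803] [[-0.348, 0.886, 0.307], [0.937, 0.333, 0.101], [-0.013, 0.323, -0.946]]
```

Run:
```python
from h import *
p0,R0,s=cur()
p,Rt=pose(-.14,.165,-.14)
print(p,row(p,Rt,p0,R0).round(4).tolist())
```

```text
[0.49336394 0.14012512 0.21838564] [-0.0006, 0.0121, 0.0191, 10.8116, 0.633, 0.5247]
```

Emit:
carry_out([
  [0,0.012,0.019,5,0.3,0.3],
  [0,0.012,0.019,10.8,0.6,0.5],
  [0,0.012,0.019,10.8,0.6,0.5],
  [0,0.012,0.019,10.8,0.6,0.5],
])

```text
clock: 4.0
tool_pos: [0.4941, 0.1397, 0.2182]
eef_rot: [0.573, 0.816, 0.058, 0.041]
contact_force: [-0.5, -0.4, 0.3]
opening: 0.354
```

Run:
```python
from h import *
p0,R0,s=cur();print(s["clock"],p0,s["contact_force"],s["q"].round(3),R0.as_matrix().round(3).tolist())
p,Rt=pose(-.14,.165,-.14);print(row(p,Rt,p0,R0).round(4).tolist())
p,Rt=pose(-.14,.100,-.14);print(row(p,Rt,p0,R0).round(4).tolist())
p,Rt=pose(-.14,.060,-.14);print(row(p,Rt,p0,R0).round(4).tolist())
```

```text
4.0 [0.49409938 0.13966038 0.21823812] [-0.54719376 -0.4125083   0.28456279] [-0.037  0.562 -0.51   2.044  0.585  0.523 -0.614] [[-0.34, 0.931, 0.134], [0.941, 0.336, 0.048], [-0.0, 0.142, -0.99]]
[0.0007, -0.0005, -0.0002, 0.1564, 0.0349, -0.1483]
[0.0007, -0.0007, 0.0648, 0.1564, 0.0349, -0.1483]
[0.0008, -0.0008, 0.1048, 0.1564, 0.0349, -0.1483]
```

Emit:
carry_out([
  [0.001,0,0.03,0,0,0],
  [0.001,-0.0005,0.06,0,0,0],
  [0.001,-0.0005,0.065,0,0,0],
  [0.001,-0.0005,0.065,0,0,0],
])

```text
clock: 4.4
tool_pos: [0.5007, 0.1427, 0.1538]
eef_rot: [0.573, 0.817, 0.056, 0.041]
contact_force: [0.0, -0.7, -0.6]
opening: 0.352
```

Run:
```python
from h import *
p0,R0,s=cur();print(s["clock"],p0,s["contact_force"],s["q"].round(3))
p,Rt=pose(-.14,.060,-.14);print(row(p,Rt,p0,R0).round(4).tolist())
im=[]
S=r.snapshot("scene");T=r.snapshot("top")
a=cv2.resize(S["img"][120:270,300:430],(390,450),interpolation=2);b=cv2.resize(T["img"][180:290,120:220],(400,440),interpolation=2)
b=cv2.copyMakeBorder(b,0,10,0,0,0);cv2.imwrite("pics/d1.png",cv2.hconcat([a,b]));print(proj(S,p0),proj(T,p0))
```

```text
4.4 [0.50069188 0.14267568 0.15380827] [ 0.02688014 -0.73531015 -0.63500457] [-0.139  0.667 -0.366  2.087  0.716  0.362 -0.734]
[0.0002, 0.0014, 0.04, -0.0509, 0.1274, -0.0863]
[355.85681983 182.42757961] [176.83879181 226.3546512 ]
```

View pics/d1.png

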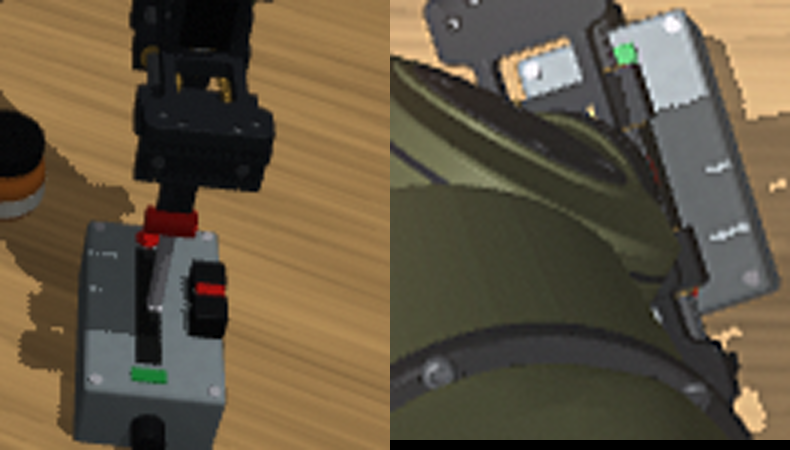

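Emit:
carry_out([
  [0,0.001,0.005,0,0,0],
  [0,0.001,0.01,0,0,0],
  [0,0.001,0.015,0,0,0],
  [0,0.001,0.02,0,0,0],
])

```text
clock: 4.9
tool_pos: [0.506, 0.1436, 0.1341]
eef_rot: [0.574, 0.816, 0.057, 0.041]
contact_force: [-0.5, -0.1, 0.5]
opening: 0.353
```

Run:
```python
from h import *
p0,R0,s=cur();print(s["clock"],p0,s["contact_force"],s["q"].round(3))
p,Rt=pose(-.14,.060,-.14);print(row(p,Rt,p0,R0).round(4).tolist())
```

```text
4.9 [0.5059956  0.14359033 0.13405038] [-0.49707935 -0.1213258   0.51843277] [-0.169  0.703 -0.316  2.089  0.753  0.311 -0.768]
[0.0011, -0.0012, 0.0197, 0.0536, 0.0823, -0.2513]
```

Emit:
carry_out([
  [0,-0.001,0.005,0,0,0],
  [0.0005,-0.001,0.01,0,0,0],
  [0.001,-0.001,0.015,0,0,0],
  [0.001,-0.001,0.02,0,0,0],
])

```text
clock: 5.3
tool_pos: [0.5072, 0.1455, 0.1139]
eef_rot: [0.574, 0.816, 0.057, 0.041]
contact_force: [0.6, -0.1, 0.3]
opening: 0.356
```

```bash
cat >> h.py <<'E'
def rep():
    p0,R0,s=cur();z=R0.as_matrix()[:,2];y=R0.as_matrix()[:,1]
    d=p0-z*.015-PIV;tl=np.degrees(np.arctan2(-z@e,-z[2]))
    f=s["contact_force"];print("t",round(s["clock"],2),p0.round(4),"F",f.round(2),"Fy_tool",round(f@y,2),"Fz_tool",round(f@z,2),"ptlean",round(np.arctan2(d@e,d[2]),3),"rad",round(np.linalg.norm(d)*1e3,1),"tilt",tl.round(1),"q6",s["q"][5].round(3),"op",round(s["opening"]*88,1))
    return p0,R0
E
python3 - <<'E'
from h import *
p0,R0=rep()
im=[]
S=r.snapshot("scene")
a=cv2.resize(S["img"][120:270,300:430],(520,600),interpolation=2)
cv2.imwrite("pics/d2.png",a)
for L in(-.2,-.3,-.4,-.5,-.6,-.7,-.8):
    p,Rt=pose(L,.060,max(L,-.26));print(L,row(p,Rt,p0,R0).round(4).tolist())
E
```

```text
t 5.3 [0.5072 0.1455 0.1139] F [ 0.57 -0.08  0.29] Fy_tool 0.55 Fz_tool -0.21 ptlean -0.138 rad 74.5 tilt -8.1 q6 0.252 op 31.4
-0.2 [-0.0003, -0.0037, -0.0004, -3.3999, 0.0809, -0.2072]
-0.3 [-0.0003, -0.0103, 0.0003, -6.8376, 0.0871, -0.2047]
-0.4 [-0.0003, -0.0176, 0.0019, -6.8376, 0.0871, -0.2047]
-0.5 [-0.0003, -0.0248, 0.0042, -6.8376, 0.0871, -0.2047]
-0.6 [-0.0004, -0.0316, 0.0072, -6.8376, 0.0871, -0.2047]
-0.7 [-0.0004, -0.0382, 0.0108, -6.8376, 0.0871, -0.2047]
-0.8 [-0.0004, -0.0443, 0.0151, -6.8376, 0.0871, -0.2047]
```

View pics/d2.png

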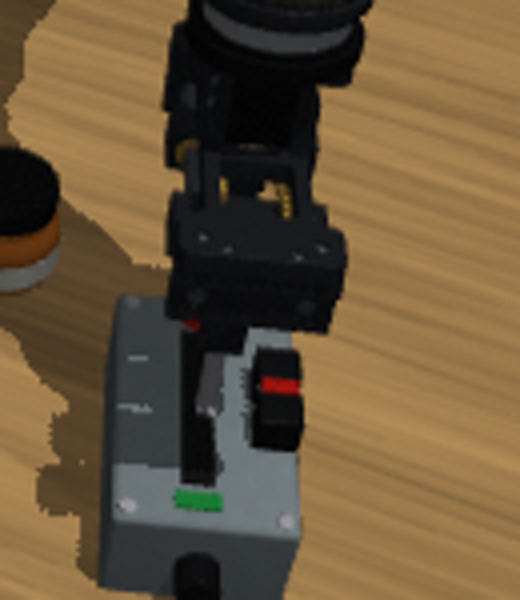

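Run:
```python
from h import *
p0,R0,s=cur()
for L in(-.14,-.2,-.25,-.3,-.35,-.4):
    p,Rt=pose(L,.060,-.07);print(L,row(p,Rt,p0,R0).round(4).tolist())
```

```text
-0.14 [-0.0003, -0.0009, -0.0011, 3.9948, 0.0697, -0.2101]
-0.2 [-0.0003, -0.0054, -0.001, 3.9948, 0.0697, -0.2101]
-0.25 [-0.0003, -0.0091, -0.0006, 3.9948, 0.0697, -0.2101]
-0.3 [-0.0003, -0.0128, -0.0001, 3.9948, 0.0697, -0.2101]
-0.35 [-0.0003, -0.0165, 0.0006, 3.9948, 0.0697, -0.2101]
-0.4 [-0.0003, -0.0201, 0.0014, 3.9948, 0.0697, -0.2101]
```

Emit:
carry_out([
  [0,-0.001,-0.001,2,0,0],
  [0,-0.001,-0.001,4,0,0],
  [0,-0.003,-0.001,4,0,0],
  [0,-0.004,-0.001,4,0,0],
  [0,-0.005,-0.001,4,0,0],
  [0,-0.006,-0.001,4,0,0],
])

```text
clock: 5.95
tool_pos: [0.501, 0.143, 0.1145]
eef_rot: [0.575, 0.818, 0.028, 0.021]
contact_force: [0.5, -0.3, -0.3]
opening: 0.356
```

Run:
```python
from h import *
p0,R0=rep()
```

```text
t 5.95 [0.501  0.143  0.1145] F [ 0.5  -0.34 -0.25] Fy_tool 0.33 Fz_tool 0.28 ptlean -0.211 rad 76.2 tilt -4.0 q6 0.393 op 31.3
```

Emit:
carry_out([
  [0,-0.001,0,0,0,0],
  [0,-0.002,0,0,0,0],
  [0,-0.003,0,0,0,0],
  [0,-0.004,0,0,0,0],
  [0,-0.004,0,0,0,0],
])

```text
clock: 6.45
tool_pos: [0.4978, 0.1419, 0.1144]
eef_rot: [0.575, 0.817, 0.029, 0.021]
contact_force: [0.9, 0.6, 0.0]
opening: 0.353
```

Run:
```python
from h import *
p0,R0=rep()
```

```text
t 6.45 [0.4978 0.1419 0.1144] F [0.9  0.56 0.01] Fy_tool 1.03 Fz_tool 0.07 ptlean -0.255 rad 76.8 tilt -4.1 q6 0.383 op 31.1
```

Emit:
carry_out([
  [0,-0.001,0.0005,0,0,0],
  [0,-0.002,0.001,0,0,0],
  [0,-0.003,0.0015,0,0,0],
  [0,-0.004,0.002,0,0,0],
  [0,-0.004,0.002,0,0,0],
])

```text
clock: 6.95
tool_pos: [0.4938, 0.1404, 0.1118]
eef_rot: [0.575, 0.818, 0.028, 0.021]
contact_force: [0.3, 0.3, -0.2]
opening: 0.352
```

Run:
```python
from h import *
p0,R0=rep()
```

```text
t 6.95 [0.4938 0.1404 0.1118] F [ 0.28  0.27 -0.2 ] Fy_tool 0.34 Fz_tool 0.22 ptlean -0.317 rad 75.6 tilt -4.0 q6 0.367 op 31.0
```

Emit:
carry_out([
  [0,-0.001,0.0002,0,0,0],
  [0,-0.002,0.0005,0,0,0],
  [0,-0.003,0.0007,0,0,0],
  [0,-0.004,0.001,0,0,0],
])

```text
clock: 7.35
tool_pos: [0.4904, 0.1392, 0.1107]
eef_rot: [0.575, 0.817, 0.029, 0.021]
contact_force: [0.6, 0.4, 1.0]
opening: 0.354
```

Run:
```python
from h import *
p0,R0=rep()
S=r.snapshot("scene")
a=cv2.resize(S["img"][120:270,300:430],(520,600),interpolation=2)
cv2.imwrite("pics/d3.png",a)
```

```text
t 7.35 [0.4904 0.1392 0.1107] F [0.63 0.36 0.98] Fy_tool 0.78 Fz_tool -0.93 ptlean -0.368 rad 75.7 tilt -4.1 q6 0.353 op 31.1
```

View pics/d3.png

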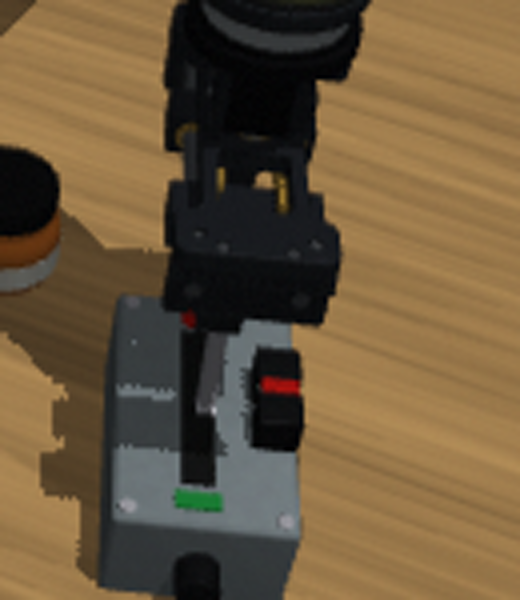

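Emit:
carry_out([
  [0,-0.001,0.0003,0,0,0],
  [0,-0.002,0.0006,0,0,0],
  [0,-0.003,0.0009,0,0,0],
  [0,-0.004,0.0012,0,0,0],
])

```text
clock: 7.8
tool_pos: [0.4868, 0.1379, 0.1093]
eef_rot: [0.575, 0.817, 0.029, 0.021]
contact_force: [1.6, -0.1, 1.9]
opening: 0.354
```

Run:
```python
from h import *
p0,R0=rep()
```

```text
t 7.8 [0.4868 0.1379 0.1093] F [ 1.57 -0.08  1.88] Fy_tool 1.58 Fz_tool -1.77 ptlean -0.421 rad 75.9 tilt -4.1 q6 0.338 op 31.2
```

Emit:
carry_out([
  [0,-0.001,0.0003,0,0,0],
  [0,-0.002,0.0006,0,0,0],
  [0,-0.003,0.001,0,0,0],
  [0,-0.004,0.0014,0,0,0],
])

```text
clock: 8.2
tool_pos: [0.483, 0.1366, 0.1075]
eef_rot: [0.575, 0.817, 0.029, 0.021]
contact_force: [0.2, 0.2, 1.9]
opening: 0.355
```

Run:
```python
from h import *
p0,R0=rep()
```

```text
t 8.2 [0.483  0.1366 0.1075] F [0.19 0.23 1.93] Fy_tool 0.39 Fz_tool -1.91 ptlean -0.479 rad 76.0 tilt -4.1 q6 0.322 op 31.3
```

Emit:
carry_out([
  [0,-0.001,0.0004,0,0,0],
  [0,-0.002,0.0008,0,0,0],
  [0,-0.003,0.0012,0,0,0],
  [0,-0.003,0.0012,0,0,0],
])

```text
clock: 8.6
tool_pos: [0.4801, 0.1355, 0.106]
eef_rot: [0.575, 0.817, 0.029, 0.021]
contact_force: [0.3, 0.1, 1.6]
opening: 0.353
```

Run:
```python
from h import *
p0,R0=rep()
```

```text
t 8.6 [0.4801 0.1355 0.106 ] F [0.34 0.13 1.58] Fy_tool 0.48 Fz_tool -1.55 ptlean -0.524 rad 76.2 tilt -4.0 q6 0.31 op 31.0
```

Emit:
carry_out([
  [0,-0.001,0.0004,0,0,0],
  [0,-0.002,0.0009,0,0,0],
  [0,-0.003,0.0013,0,0,0],
  [0,-0.004,0.0017,0,0,0],
])

```text
clock: 9.0
tool_pos: [0.4788, 0.1352, 0.105]
eef_rot: [0.575, 0.817, 0.031, 0.022]
contact_force: [4.5, 0.2, 5.9]
opening: 0.355
```

Run:
```python
from h import *
p0,R0=rep()
S=r.snapshot("scene")
a=cv2.resize(S["img"][120:270,300:430],(520,600),interpolation=2)
cv2.imwrite("pics/d4.png",a)
```

```text
t 9.0 [0.4788 0.1352 0.105 ] F [4.53 0.25 5.93] Fy_tool 4.79 Fz_tool -5.59 ptlean -0.547 rad 76.1 tilt -4.3 q6 0.291 op 31.2
```

View pics/d4.png

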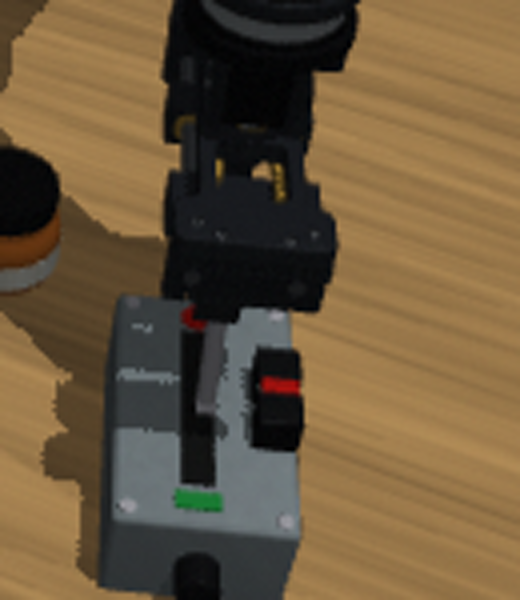

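Emit:
carry_out([
  [0,-0.001,0.0,0,0,0],
  [0,-0.002,0.0,0,0,0],
  [0,-0.003,0.0003,0,0,0],
  [0,-0.003,0.0003,0,0,0],
])

```text
clock: 9.45
tool_pos: [0.4771, 0.1347, 0.1046]
eef_rot: [0.575, 0.817, 0.032, 0.022]
contact_force: [5.3, 2.2, 4.7]
opening: 0.359
```

Run:
```python
from h import *
p0,R0=rep()
```

```text
t 9.45 [0.4771 0.1347 0.1046] F [5.26 2.19 4.74] Fy_tool 6.04 Fz_tool -4.29 ptlean -0.57 rad 76.7 tilt -4.4 q6 0.28 op 31.6
```

Emit:
carry_out([
  [0,-0.001,0.0003,0,0,0],
  [0,-0.002,0.0006,0,0,0],
  [0,-0.003,0.001,0,0,0],
  [0,-0.004,0.0013,0,0,0],
  [0,-0.004,0.0013,0,0,0],
])

```text
clock: 9.95
tool_pos: [0.4747, 0.1339, 0.1033]
eef_rot: [0.575, 0.817, 0.033, 0.023]
contact_force: [7.9, 1.5, 5.1]
opening: 0.354
```

Run:
```python
from h import *
p0,R0=rep();print(p0@e)
```

```text
t 9.95 [0.4747 0.1339 0.1033] F [7.88 1.46 5.12] Fy_tool 8.29 Fz_tool -4.47 ptlean -0.607 rad 77.0 tilt -4.6 q6 0.262 op 31.2
0.491834328836975
```

Emit:
carry_out([
  [0,-0.001,0.0004,0,0,0],
  [0,-0.002,0.0008,0,0,0],
  [0,-0.003,0.0012,0,0,0],
  [0,-0.004,0.0016,0,0,0],
  [0,-0.004,0.0016,0,0,0],
])

```text
clock: 10.45
tool_pos: [0.4722, 0.1331, 0.1018]
eef_rot: [0.575, 0.817, 0.034, 0.023]
contact_force: [8.8, 2.1, 6.5]
opening: 0.351
```

Run:
```python
from h import *
p0,R0=rep();print(p0@e)
```

```text
t 10.45 [0.4722 0.1331 0.1018] F [8.82 2.1  6.51] Fy_tool 9.51 Fz_tool -5.75 ptlean -0.646 rad 77.4 tilt -4.7 q6 0.242 op 30.9
0.48921783180268685
```

Emit:
carry_out([
  [0,-0.001,0.0004,0,0,0],
  [0,-0.002,0.0008,0,0,0],
  [0,-0.003,0.0012,0,0,0],
  [0,-0.003,0.0012,0,0,0],
])

```text
clock: 10.85
tool_pos: [0.4704, 0.1326, 0.1006]
eef_rot: [0.575, 0.817, 0.035, 0.024]
contact_force: [11.4, 2.6, 7.2]
opening: 0.357
```

Run:
```python
from h import *
p0,R0=rep();print(p0@e)
```

```text
t 10.85 [0.4704 0.1326 0.1006] F [11.44  2.59  7.16] Fy_tool 12.2 Fz_tool -6.15 ptlean -0.674 rad 77.6 tilt -4.8 q6 0.227 op 31.4
0.4874005694379628
```

Emit:
carry_out([
  [0,-0.001,0.0004,0,0,0],
  [0,-0.0015,0.0006,0,0,0],
  [0,-0.002,0.0008,0,0,0],
  [0,-0.002,0.0008,0,0,0],
  [0,-0.002,0.0008,0,0,0],
])

```text
clock: 11.35
tool_pos: [0.4699, 0.1324, 0.1002]
eef_rot: [0.575, 0.817, 0.036, 0.024]
contact_force: [12.7, 2.0, 8.1]
opening: 0.353
```

Run:
```python
from h import *
p0,R0=rep();print(p0@e)
```

```text
t 11.35 [0.4699 0.1324 0.1002] F [12.65  2.04  8.08] Fy_tool 13.25 Fz_tool -6.96 ptlean -0.685 rad 77.6 tilt -5.0 q6 0.217 op 31.1
0.4868101434889833
```

Emit:
carry_out([
  [0,-0.0005,0.0002,0,0,0],
  [0,-0.001,0.0004,0,0,0],
  [0,-0.001,0.0004,0,0,0],
  [0,-0.001,0.0004,0,0,0],
  [0,-0.001,0.0004,0,0,0],
  [0,-0.001,0.0004,0,0,0],
  [0,-0.001,0.0004,0,0,0],
])

```text
clock: 12.05
tool_pos: [0.4698, 0.1324, 0.1]
eef_rot: [0.575, 0.817, 0.037, 0.025]
contact_force: [13.7, 2.6, 10.5]
opening: 0.349
```

Run:
```python
from h import *
p0,R0=rep();print(p0@e)
S=r.snapshot("scene")
a=cv2.resize(S["img"][120:270,300:430],(520,600),interpolation=2)
cv2.imwrite("pics/d5.png",a)
```

```text
t 12.05 [0.4698 0.1324 0.1   ] F [13.72  2.62 10.45] Fy_tool 14.67 Fz_tool -9.2 ptlean -0.687 rad 77.5 tilt -5.1 q6 0.212 op 30.7
0.48673846963924233
```

View pics/d5.png

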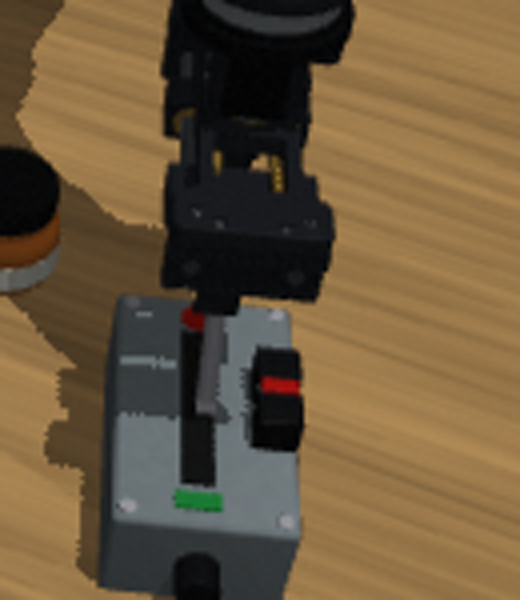

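Further command moved nothing while the force climbed to 17 N, so the lever has bottomed past the latch point. It has been held there for about 1 s. Next I unload it.

Emit:
carry_out([
  [0,0.002,-0.001,0,0,0],
  [0,0.004,-0.001,0,0,0],
  [0,0.007,-0.002,0,0,0],
  [0,0.01,-0.003,0,0,0],
  [0,0.013,-0.004,0,0,0],
  [0,0.017,-0.006,0,0,0],
  [0,0.021,-0.008,0,0,0],
  [0,0.024,-0.01,0,0,0],
  [0,0.024,-0.01,0,0,0],
])

```text
clock: 13.0
tool_pos: [0.4823, 0.1362, 0.1088]
eef_rot: [0.575, 0.817, 0.028, 0.02]
contact_force: [-0.0, -0.2, -0.2]
opening: 0.356
```

Run:
```python
from h import *
p0,R0=rep()
for L in(-.42,-.35,-.3,-.2,-.1,0,.1,.2,.3):
    p,Rt=pose(L,.060,min(max(L*.7,-.07),.35),.0066);print(L,row(p,Rt,p0,R0).round(4).tolist())
```

```text
t 13.0 [0.4823 0.1362 0.1088] F [-0.01 -0.18 -0.22] Fy_tool -0.08 Fz_tool 0.22 ptlean -0.48 rad 77.5 tilt -4.0 q6 0.328 op 31.3
-0.42 [-0.0, 0.0118, 0.0006, -0.0407, 0.0697, -0.2394]
-0.35 [-0.0, 0.0167, -0.001, -0.0407, 0.0697, -0.2394]
-0.3 [0.0, 0.0204, -0.002, -0.0407, 0.0697, -0.2394]
-0.2 [0.0, 0.0277, -0.0033, -0.0407, 0.0697, -0.2394]
-0.1 [0.0001, 0.0352, -0.0039, -0.0407, 0.0697, -0.2394]
0 [0.0001, 0.0416, -0.0033, 3.97, 0.0613, -0.2418]
0.1 [0.0001, 0.048, -0.0021, 7.9807, 0.0528, -0.2439]
0.2 [0.0001, 0.0542, -0.0002, 11.9914, 0.0443, -0.2459]
0.3 [0.0002, 0.0602, 0.0023, 16.0021, 0.0357, -0.2476]
```

Emit:
carry_out([
  [0,0.004,0,0,0,0],
  [0,0.008,0,0,0,0],
  [0,0.012,0,0,0,0],
  [0,0.0165,-0.001,0,0,0],
  [0,0.0205,-0.002,0,0,0],
  [0,0.024,-0.0027,0,0,0],
  [0,0.0277,-0.0033,0,0,0],
  [0,0.031,-0.0036,0,0,0],
  [0,0.035,-0.0039,0,0,0],
  [0,0.038,-0.0036,2,0,-0.1],
  [0,0.0415,-0.0033,4,0,-0.2],
  [0,0.0415,-0.0033,4,0,-0.2],
])

```text
clock: 14.2
tool_pos: [0.5236, 0.1513, 0.1153]
eef_rot: [0.574, 0.819, 0.002, 0.001]
contact_force: [0.4, -0.6, 0.2]
opening: 0.355
```

Run:
```python
from h import *
p0,R0=rep()
for L in(0,.05,.1,.15,.2,.25,.3,.35,.4,.45,.5):
    p,Rt=pose(L,.060,min(max(L*.7,-.07),.35),.0066);print(L,row(p,Rt,p0,R0).round(4).tolist())
S=r.snapshot("scene")
a=cv2.resize(S["img"][120:270,300:430],(520,600),interpolation=2)
cv2.imwrite("pics/d6.png",a)
```

```text
t 14.2 [0.5236 0.1513 0.1153] F [ 0.36 -0.59  0.18] Fy_tool 0.14 Fz_tool -0.18 ptlean 0.121 rad 75.9 tilt -0.2 q6 0.578 op 31.2
0 [-0.0002, -0.0026, 0.0003, 0.2027, -0.0155, -0.1039]
0.05 [-0.0002, 0.0006, 0.0006, 2.2081, -0.0173, -0.1037]
0.1 [-0.0001, 0.0038, 0.0011, 4.2134, -0.0191, -0.1034]
0.15 [-0.0001, 0.007, 0.0018, 6.2188, -0.0209, -0.103]
0.2 [-0.0001, 0.0101, 0.0026, 8.2242, -0.0227, -0.1027]
0.25 [-0.0001, 0.0132, 0.0036, 10.2295, -0.0246, -0.1023]
0.3 [-0.0001, 0.0162, 0.0048, 12.2349, -0.0264, -0.1019]
0.35 [-0.0001, 0.0192, 0.0061, 14.2402, -0.0282, -0.1015]
0.4 [-0.0001, 0.0221, 0.0076, 16.2456, -0.03, -0.1011]
0.45 [-0.0001, 0.025, 0.0092, 18.2509, -0.0317, -0.1007]
0.5 [-0.0001, 0.0277, 0.011, 20.2563, -0.0335, -0.1002]
```

View pics/d6.png

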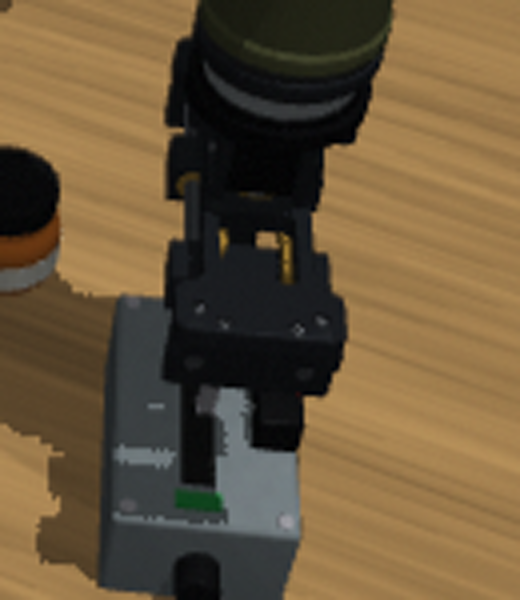

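Pivot at pixel (205,400) in the crop; the lever is upright behind the gripper and following. I'll push on towards ON along the arc.

Emit:
carry_out([
  [0,0.0006,0.0006,2,0,0],
  [0,0.0022,0.0008,3,0,0],
  [0,0.0038,0.001,4,0,0],
  [0,0.0055,0.0014,5,0,0],
  [0,0.007,0.0018,6,0,0],
  [0,0.0085,0.0022,7,0,0],
  [0,0.01,0.0026,8,0,0],
  [0,0.0116,0.003,9,0,0],
  [0,0.0132,0.0036,10,0,0],
])

```text
clock: 15.15
tool_pos: [0.534, 0.1548, 0.1117]
eef_rot: [0.572, 0.816, -0.072, -0.05]
contact_force: [-2.4, -0.8, 3.3]
opening: 0.353
```

Run:
```python
from h import *
p0,R0=rep()
for L in(.25,.3,.35,.4,.45,.5,.55,.6):
    p,Rt=pose(L,.060,min(max(L*.7,-.07),.35),.0066);print(L,row(p,Rt,p0,R0).round(4).tolist())
```

```text
t 15.15 [0.534  0.1548 0.1117] F [-2.38 -0.76  3.25] Fy_tool -3.03 Fz_tool -2.77 ptlean 0.309 rad 75.0 tilt 10.0 q6 0.882 op 31.1
0.25 [0.0001, 0.0022, -0.0004, -0.0104, 0.0706, -0.0451]
0.3 [0.0001, 0.0054, 0.0002, 1.9949, 0.0698, -0.0463]
0.35 [0.0001, 0.0086, 0.0009, 4.0003, 0.069, -0.0475]
0.4 [0.0001, 0.0117, 0.0019, 6.0056, 0.0682, -0.0488]
0.45 [0.0001, 0.0148, 0.003, 8.011, 0.0674, -0.05]
0.5 [0.0001, 0.0178, 0.0042, 10.0163, 0.0665, -0.0512]
0.55 [0.0001, 0.0214, 0.0055, 10.0163, 0.0665, -0.0512]
0.6 [0.0001, 0.0248, 0.007, 10.0163, 0.0665, -0.0512]
```

Emit:
carry_out([
  [0,0.0015,0.0,1,0,0],
  [0,0.003,0.0,2,0,0],
  [0,0.0045,0.0003,3,0,0],
  [0,0.006,0.0006,4,0,0],
  [0,0.0075,0.0009,5,0,0],
  [0,0.009,0.0013,6,0,0],
])

```text
clock: 15.75
tool_pos: [0.5423, 0.1579, 0.1087]
eef_rot: [0.568, 0.811, -0.114, -0.08]
contact_force: [-1.9, -1.1, 1.5]
opening: 0.353
```

Run:
```python
from h import *
p0,R0=rep();print(p0@e)
for L in(.35,.4,.45,.5,.55,.6):
    p,Rt=pose(L,.060,min(max(L*.7,-.07),.35),.0066);print(L,row(p,Rt,p0,R0).round(4).tolist())
```

```text
t 15.75 [0.5423 0.1579 0.1087] F [-1.87 -1.05  1.5 ] Fy_tool -2.44 Fz_tool -0.85 ptlean 0.454 rad 75.8 tilt 16.0 q6 1.051 op 31.1
0.5636515218536634
0.35 [0.0, -0.0008, -0.0004, -1.9929, 0.0444, -0.0482]
0.4 [0.0, 0.0025, 0.0002, 0.0124, 0.0436, -0.049]
0.45 [0.0, 0.0056, 0.0009, 2.0178, 0.0427, -0.0497]
0.5 [0.0, 0.0088, 0.0019, 4.0231, 0.0418, -0.0505]
0.55 [0.0, 0.0124, 0.0028, 4.0231, 0.0418, -0.0505]
0.6 [0.0, 0.016, 0.0039, 4.0231, 0.0418, -0.0505]
```

Emit:
carry_out([
  [0,0.0015,0.0003,1,0,0],
  [0,0.003,0.0006,2,0,0],
  [0,0.0045,0.001,3,0,0],
  [0,0.006,0.0014,4,0,0],
  [0,0.007,0.0017,4,0,0],
])

```text
clock: 16.25
tool_pos: [0.5486, 0.1603, 0.1051]
eef_rot: [0.565, 0.806, -0.142, -0.099]
contact_force: [-2.2, -1.1, 5.2]
opening: 0.355
```

Run:
```python
from h import *
p0,R0=rep();print(p0@e)
```

```text
t 16.25 [0.5486 0.1603 0.1051] F [-2.17 -1.1   5.21] Fy_tool -4.04 Fz_tool -4.07 ptlean 0.567 rad 76.2 tilt 20.0 q6 1.159 op 31.2
0.5703853565035844
```

Emit:
carry_out([
  [0,0.001,0.0001,0,0,0],
  [0,0.002,0.0002,0,0,0],
  [0,0.003,0.0005,0,0,0],
  [0,0.004,0.0008,0,0,0],
])

```text
clock: 16.65
tool_pos: [0.5491, 0.1605, 0.1046]
eef_rot: [0.565, 0.806, -0.145, -0.1]
contact_force: [-7.4, -3.2, 14.8]
opening: 0.352
```

Run:
```python
from h import *
p0,R0=rep();print(p0@e)
```

```text
t 16.65 [0.5491 0.1605 0.1046] F [-7.45 -3.22 14.84] Fy_tool -12.74 Fz_tool -11.11 ptlean 0.577 rad 76.0 tilt 20.3 q6 1.168 op 31.0
0.5708166282284025
```

Hard stop felt: force climbed from 6.7 to 17 N with about 0.6 mm of travel. I'll unload, then retreat.

Emit:
carry_out([
  [0,0,0,0,0,0],
  [0,-0.001,-0.002,0,0,0],
  [0,-0.003,-0.004,0,0,0],
  [0,-0.006,-0.005,0,0,0],
  [0,-0.01,-0.006,0,0,0],
  [0,-0.012,-0.006,0,0,0],
  [0,-0.012,-0.006,0,0,0],
])

```text
clock: 17.35
tool_pos: [0.543, 0.1581, 0.1132]
eef_rot: [0.565, 0.807, -0.142, -0.099]
contact_force: [1.0, 0.4, 0.4]
opening: 0.351
```

Run:
```python
from h import *
p0,R0=rep();print(p0@e)
S=r.snapshot("scene")
a=cv2.resize(S["img"][120:270,300:430],(520,600),interpolation=2)
cv2.imwrite("pics/d7.png",a)
```

```text
t 17.35 [0.543  0.1581 0.1132] F [1.   0.43 0.41] Fy_tool 0.89 Fz_tool -0.75 ptlean 0.449 rad 80.3 tilt 19.9 q6 1.157 op 30.9
0.5643305311759842
```

View pics/d7.png

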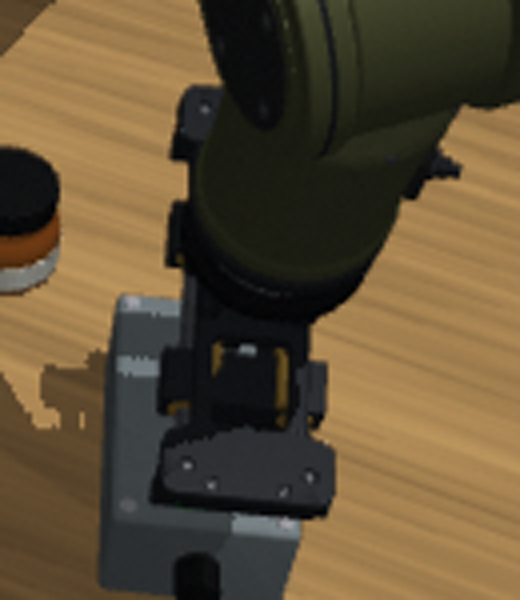

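Emit:
carry_out([
  [0,0.002,-0.005,0,0,0],
  [0,0.002,-0.015,0,0,0],
  [0,0.002,-0.03,0,0,0],
  [0,0.002,-0.06,0,0,0],
  [0,0,-0.1,0,0,0],
  [0,0,-0.15,-8,0,0],
  [0,-0.04,-0.18,-16,0,0],
  [0,-0.08,-0.18,-20,0,0],
  [0,-0.12,-0.18,-20,0,0],
  [0,-0.12,-0.18,-20,0,0],
])

```text
clock: 18.4
tool_pos: [0.4908, 0.1395, 0.326]
eef_rot: [0.573, 0.819, -0.0, 0.002]
contact_force: [0.6, 0.9, 0.6]
opening: 0.353
```

Run:
```python
from h import *
p0,R0=rep();print(p0@e)
S=r.snapshot("scene");T=r.snapshot("top");cv2.imwrite("pics/s8.png",S["img"]);cv2.imwrite("pics/t8.png",T["img"])
a=cv2.resize(S["img"][160:280,310:400],(450,600),interpolation=2)
cv2.imwrite("pics/d8.png",a)
for p in(S,T):
  for l in("lever_bar","other_bar","jar_center","mug_center"):
    for d in r.spot_point(p,l)[:2]: print(l,round(d["p"],2),np.round(d["xyz"],4))
```

```text
t 18.4 [0.4908 0.1395 0.326 ] F [0.63 0.87 0.64] Fy_tool 0.89 Fz_tool -0.64 ptlean -0.089 rad 287.2 tilt -0.1 q6 1.004 op 31.0
0.508946608563813
lever_bar 0.66 [ 0.783  -0.1653  0.1267]
lever_bar 0.58 [0.5483 0.1603 0.1253]
other_bar 0.61 [ 0.5871 -0.1373  0.1181]
jar_center 0.75 [4.06e-01 3.00e-04 2.77e-02]
mug_center 0.97 [0.7279 0.0556 0.0482]
lever_bar 0.7 [0.5485 0.1604 0.1237]
lever_bar 0.61 [ 0.7856 -0.1637  0.123 ]
other_bar 0.53 [ 0.5858 -0.1392  0.1147]
jar_center 0.94 [ 0.4047 -0.0022  0.028 ]
jar_center 0.55 [0.51   0.1567 0.0024]
mug_center 0.85 [0.7237 0.0511 0.0441]
mug_center 0.73 [0.5149 0.1477 0.0551]
```

View pics/s8.png

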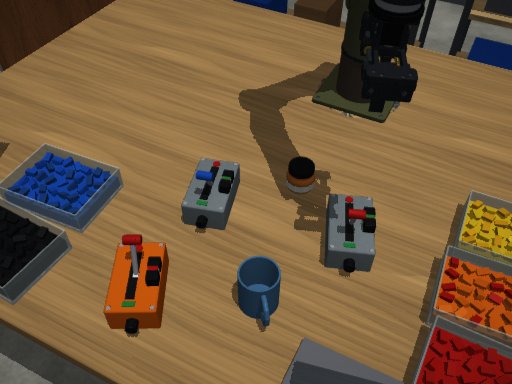

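View pics/d8.png

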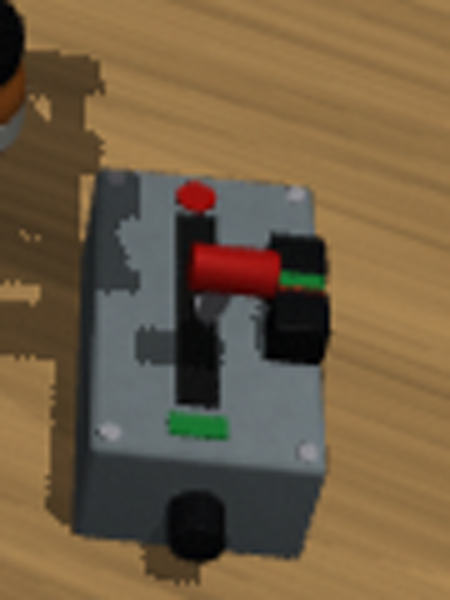

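Run:
```python
from h import *
print(r.finish_job(), r.get_state()["clock"])
```

```text
the job is handed in; nothing more can be done
the job is handed in; nothing more can be done
```

The red-handled switch is reset and thrown fully on. I handed the job in at about 18.6 s of the 54 s allowed; no verdict was reported.

- **Reset:** I straddled the red bar with the fingers and pushed to the off stop, felt at a lean of about 0.42 rad. I kept on against the spring until it bottomed at about 0.60 rad. At the bottom more command gave no more travel, and the force reached about 17 N. I held it there for about 1 s, then let it return.
- **Throw to ON:** I swung the lever over along its arc. It dragged the contacts with a measured 2 to 6 N. At the end the force rose from about 7 to 17 N within 0.6 mm, which I took as the hard stop. I then backed off and lifted clear.
- **Last checks:** The flag is green, nothing is touching the switch, and the highest force I read at the end of a move was about 17 N. The blue bar, jar and mug are where they started, within the roughly 4 mm measuring error.
- **Disagreement:** The final lean came out at about 0.50 rad from the cameras and from the finger position. From the felt off stop I expected about 0.53. That is within measuring error, so I relied on the felt stop and the green flag.
- **Tilt limit:** The wrist could not tilt far towards OFF. I did that push with an almost vertical tool, which put some friction on the bar.

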